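# Sweep the brass castings off the cutting mat into the red tray

## Robot

A 6-joint arm with a two-finger parallel gripper is mounted at the origin on the work surface. World frame = base frame: x ahead of the robot, y to its left, z up, the work surface at z = 0. Lengths are in m, angles in degrees, forces in N, time in s.
With the tool pointing down it reaches from about 0.4 to 0.825 m from the base axis. Payload 7 kg.
Tool frame: the origin (TCP) lies midway between the tips of the shut fingers; the grasp point (between the pads) lies 19 mm behind it; z points along the fingers, y is the line along which they close (so a half turn about z gives the same grasp; the last joint's range is limited). The gripper opens to 88 mm and grips with 3 to 60 N. Pads are 19 mm wide; open, the fingers measure 130 mm over their backs; the gripper's body (78 mm by 193 mm) begins 47 mm behind the grasp point.
Start: joints at [90.361, 20.546, 0.682, 0, -70.136, -16.507], TCP at [0.188, 0.648, 0.227] pointing down, gripper open.
Joint ranges: [-176.03, 176.03], [-82.01, 121.73], [-58.28, 71.71], [-173.87, 95.51], [-174.79, -0.11], [-173.66, 173.66]. Speed limits (degrees/s): [136.94, 136.94, 172.46, 180, 180, 180].

## Interface

Orientations are given as [roll, pitch, yaw] about the fixed x, y, z axes, in that order (R = Rz(yaw) Ry(pitch) Rx(roll)).
In Python, from plant import get_state, optics, order gives the robot as it stands. The module is installed in compiled form; this text tells all that it offers.
- The arm moves only by the tool send_rows, never from a script. Its argument "moves" is a list of rows, each an object with "slide": the shift along the tool's x, y, z as a fraction of full scale, a list of three; "turn": the turn about the tool's z as a fraction of full scale; "gripper": the opening, from 0 (shut) to 1 (fully open). A call has exactly 5 rows; each row is the pose to reach, as a shift and turn from the pose commanded when the call began, along the tool's axes at that moment; what a row does not reach only later rows make up. Full scale, the value 1, is 150 mm for a shift and 90 degrees for a turn. A row lasts 1/12 s, in which the tool goes at most 41.7 mm and 7.16 degrees, less where a joint would pass 70% of its speed; a pose out of reach is approached as far as the arm can. A call with a number of a shift or a turn outside -1 to 1 is refused whole. A call with a gripper value outside its range is refused whole. The fingers move at their own pace and stop on an object; "newtons" is the grip in N (left out, the last holds). Time passes only in rows, so rows that repeat a pose let the fingers close, or fill a call up. It gives the time, the measured TCP pose, the force, the opening and the grip force at its end, in the units of the state.
- get_state(): the state, without advancing time (a new reading comes with each control period).
- optics.capture(name): name is "scene" or "top"; returns a dict with "img" (384x512x3 uint8, red, green, blue), "intrinsics" (3x3 intrinsics, pixels), "origin" and "attitude" of the camera in the world. Camera axes: x right, y down, z forward; pixel columns grow to the right and rows downward; lengths in m; the calibration is good to about 2 mm. A picture is of the moment at which its call begins. There is no depth.
- order.close_job(): hands the job in; it is judged then, once.
Trained networks look in the newest picture that a camera, given by its name, has taken for a name from the list of things; names that differ only in an ending like _2 or _b are one class to them, and where a whole thing is asked for, a point or a joint stands for the part that bears it (a point fixed in the world has none). Each returns a list of dicts, best first, with "p" (0 to 1); they miss things now and then, are a little off and sometimes report something else, mostly with a low value. They report only what shows in the picture. A call takes as long as a camera call.
- optics.look_for(camera, name): "location" ([x, y, z] in m, in world coordinates, good to about 4 mm: the middle of the surface that is visible of it).
The state is a dict: "time_s": time; "joints": joint angles; "qd": joint speeds; "joint_torque": joint torques, N m; "tcp_pos": TCP position; "eef_rot": TCP orientation; "contact_force": force on the tool from outside, world axes, zero at the start; "moment": the same for the moment, N m; "gripper_width": finger opening in m; "gripper_force": force on a finger pad.
Only numpy, scipy, OpenCV 4.12 (cv2) and the standard library are available. Lean on these libraries where they do the work, as an engineer would, in place of code of your own. Each camera call takes 0.05 s, during which the arm holds its last target. There are 200 camera calls.

## Task

Clear the cutting mat: sweep the three brass flowers across it with your fingers, over the edge and down into the red tray, pushing only and never picking one up. Let none fall into the blue tray or beside the trays, and leave the silver flower on its wooden block, the glue bottle and the rotary tool just as they are. Finish with the hand clear of everything.

Things in the scene. Friction and masses are not known exactly. Their poses are not given: they have to be found in the camera images.
- board: fixed work board covered by a black cutting mat with a pale grid, 280 (its x) x 380 (its y) x 45 mm high; all flowers lie on its top, 45 mm above the table. Origin: centre of its underside, on the table; x points away from the robot, y to the robot's left, both turned by the board's yaw (up to 0.2 rad either way)
- red_tray: fixed red plastic tray, empty: the brass flowers go here. 160 x 110 mm outside (its x by y), 41 mm high, walls and floor 4 mm. Origin: centre of its underside, on the table; axes parallel to the board's. Stands 2 mm from the board's +y or -y side (varies) along part of that edge, rim 4 mm below the mat's top: things pushed over the edge drop in
- blue_tray: fixed blue plastic tray with two steel flowers, across the board from the red one: nothing goes here. 160 x 110 mm outside (its x by y), 41 mm high, walls and floor 4 mm. Origin: centre of its underside, on the table; axes parallel to the board's. Stands 2 mm from the board's +y or -y side (varies) along part of that edge, rim 4 mm below the mat's top: things pushed over the edge drop in
- flower0: brass (yellow metal) flower casting lying flat on the mat, five round petals, 40 mm across, 8 mm thick, about 65 g; slides freely when pushed from the side. Origin: centre of its underside; z is up as it lies. Starts anywhere in the nearer two thirds of the mat, at any yaw; centres at least 75 mm apart
- flower1: brass (yellow metal) flower casting lying flat on the mat, five round petals, 40 mm across, 8 mm thick, about 65 g; slides freely when pushed from the side. Origin: centre of its underside; z is up as it lies. Starts anywhere in the nearer two thirds of the mat, at any yaw; centres at least 75 mm apart
- flower2: brass (yellow metal) flower casting lying flat on the mat, five round petals, 40 mm across, 8 mm thick, about 65 g; slides freely when pushed from the side. Origin: centre of its underside; z is up as it lies. Starts anywhere in the nearer two thirds of the mat, at any yaw; centres at least 75 mm apart
- block: dark wooden block, 60 x 60 x 22 mm, loose, standing in the far third of the mat; leave alone. Origin: centre of its underside
- silver_flower: silver-coloured flower like the brass ones, 40 mm across, 8 mm thick, lying on the wooden block; leave alone. Origin: centre of its underside
- glue: white glue bottle with a blue cap, 36 mm in diameter, 90 mm high, loose, standing in the far third of the mat; leave alone. Origin: centre of its underside
- rotary_tool: green and yellow rotary tool with a grey nose, 200 mm long along its y, 52 mm high, lying on the table beyond the board's far edge; leave alone. Origin: underside near its middle

How it is judged (in metres and radians):
At the end, for the whole second after the job is handed in: All three brass flowers lie at rest in the red tray: each one's centre is inside the tray's walls and its underside's centre less than 41 mm above the table (below the mat's top) (x of flower0 in the frame of red_tray between -0.077 and 0.077 m and y of flower0 in the frame of red_tray between -0.052 and 0.052 m and z of each of flower0, flower1, flower2 in the frame of red_tray below 0.041 m and linear speed of each of flower0, flower1, flower2 below 0.02 m/s and x of flower1 in the frame of red_tray between -0.077 and 0.077 m and y of flower1 in the frame of red_tray between -0.052 and 0.052 m and x of flower2 in the frame of red_tray between -0.077 and 0.077 m and y of flower2 in the frame of red_tray between -0.052 and 0.052 m); the robot touches nothing.
It fails at once if a brass flower is lifted (underside more than 15 mm above the mat) (height (world z) of any of flower0, flower1, flower2 above 0.06 m).
It fails at once if a brass flower falls off the board anywhere but into the red tray ((height (world z) of flower0 below 0.03 m and not (x of flower0 in the frame of red_tray between -0.077 and 0.077 m and y of flower0 in the frame of red_tray between -0.052 and 0.052 m and z of flower0 in the frame of red_tray below 0.041 m)) or (height (world z) of flower1 below 0.03 m and not (x of flower1 in the frame of red_tray between -0.077 and 0.077 m and y of flower1 in the frame of red_tray between -0.052 and 0.052 m and z of flower1 in the frame of red_tray below 0.041 m)) or (height (world z) of flower2 below 0.03 m and not (x of flower2 in the frame of red_tray between -0.077 and 0.077 m and y of flower2 in the frame of red_tray between -0.052 and 0.052 m and z of flower2 in the frame of red_tray below 0.041 m))).
It fails at once if the silver flower or its block is moved more than 10 mm or tipped (distance of any of silver_flower, block from where it was at the start of the episode above 0.01 m or angle between any of silver_flower, block's own z axis and vertical above 0.3 rad).
It fails at once if the glue bottle is moved more than 10 mm or tipped (distance of glue from where it was at the start of the episode above 0.01 m or angle between glue's own z axis and vertical above 0.3 rad).
It fails at once if the rotary tool is moved more than 10 mm or tipped (distance of rotary_tool from where it was at the start of the episode above 0.01 m or angle between rotary_tool's own z axis and vertical above 0.3 rad).
It also fails if it takes over 64 s, if anything falls off the work surface, if the arm or the gripper's body presses on something with over 40 N, if the wrist force passes 120 N, or if a joint passes its speed limit or range.

## Working session

There is one attempt and no reset: what is moved stays moved. The work goes in short steps, Python scripts to look and compute and a tool call to move; the robot and the scene stay as the last step left them, time stands still between calls to the robot, and variables do not carry over. Pictures are saved under pics/ and viewed, at most 10 in all, crops included, and the job is handed in when it is done.

Besides the shell and the picture viewer there is one more tool, called after "Call:" as name([rows], argument=value, ...), one row to a line, values as JSON. send_rows: Moves the arm, as the interface text tells. Shift numbers are shares of 150 mm and turn numbers shares of 90 degrees, none past 1 either way. Its arguments: {"type":"object","properties":{"moves":{"type":"array"},"newtons":{"type":"number"}},"required":["moves"]}

```bash
mkdir -p pics; cat > h.py <<'E'
import numpy as np, cv2
from plant import get_state, optics, order
def snap(cam,fn=None):
    c=optics.capture(cam)
    if fn: cv2.imwrite('pics/'+fn,cv2.cvtColor(c['img'],cv2.COLOR_RGB2BGR))
    return c
def px2w(c,uv,z):
    K=np.array(c['intrinsics']);R=np.array(c['attitude']);o=np.array(c['origin'])
    d=R@np.linalg.inv(K)@np.array([uv[0],uv[1],1.]); return o+d*(z-o[2])/d[2]
E
python3 - <<'E'
from h import *
s=get_state();print(s)
for cam in('scene','top'):
    c=snap(cam,cam+'0.png');print(cam,c['origin'],np.array(c['attitude']).round(3).tolist(),np.array(c['intrinsics']).round(1).tolist())
    for n in('board','red_tray','blue_tray','flower0','block','silver_flower','glue','rotary_tool'):
        print(n,[(np.round(d['location'],3).tolist(),round(d['p'],2)) for d in optics.look_for(cam,n)][:5])
E
```

```text
{'time_s': 0.0, 'joints': array([ 9.03595958e+01,  2.05915427e+01,  6.32374290e-01, -2.04839375e-02,
       -7.01361380e+01, -1.65086183e+01]), 'qd': array([ 0.00329469,  0.1048081 ,  0.07145168,  0.0273366 , -0.02936857,
       -0.02665729]), 'joint_torque': array([ 3.00504162e-04, -5.82720780e+01,  2.93054241e+01,  6.99713320e+00,
        6.78488650e-03, -1.61648632e-04]), 'tcp_pos': array([0.18761043, 0.64787718, 0.22560971]), 'eef_rot': array([ 1.79903150e+02, -8.62264771e-03, -1.61559915e+01]), 'contact_force': array([-0.62568623, -0.67237934,  0.82494065]), 'moment': array([ 0.0160299 ,  0.0322129 , -0.03803211]), 'gripper_force': 0.0, 'gripper_width': 0.08742851828423169}
scene [1.46737425 0.23110996 0.81168829] [-130.414, 0.615, 104.174] [[485.0, 0.0, 254.1], [0.0, 485.0, 190.5], [0.0, 0.0, 1.0]]
board [([0.613, 0.014, 0.044], 0.91)]
red_tray [([0.58, 0.246, 0.007], 0.57)]
blue_tray [([0.473, -0.253, 0.012], 0.82)]
flower0 [([0.582, 0.129, 0.052], 0.65)]
block [([0.668, -0.126, 0.066], 0.94)]
silver_flower [([0.647, -0.138, 0.074], 0.45)]
glue [([0.699, 0.062, 0.097], 0.68), ([0.587, 0.128, 0.05], 0.59)]
rotary_tool [([0.76, -0.067, 0.042], 0.74)]
top [0.57562262 0.01555775 0.92658137] [-173.869, -0.349, -90.626] [[424.4, 0.0, 249.7], [0.0, 424.4, 192.7], [0.0, 0.0, 1.0]]
board [([0.569, -0.002, 0.043], 0.76)]
red_tray [([0.58, 0.253, 0.002], 0.77)]
blue_tray [([0.476, -0.247, 0.001], 0.55), ([0.567, -0.003, 0.043], 0.4)]
flower0 [([0.538, -0.123, 0.053], 0.73), ([0.584, 0.126, 0.054], 0.6)]
block [([0.655, -0.128, 0.071], 0.67)]
silver_flower [([0.648, -0.133, 0.075], 0.64)]
glue [([0.682, 0.061, 0.104], 0.63)]
rotary_tool [([0.74, -0.074, 0.045], 0.79)]
```

```bash
python3 - <<'E'
s=open('h.py').read()
s=s.replace("R=np.array(c['attitude'])","R=Rotation.from_euler('xyz',c['attitude'],degrees=True).as_matrix()").replace("import numpy as np, cv2","import numpy as np, cv2\nfrom scipy.spatial.transform import Rotation")
open('h.py','w').write(s)
import cv2
a=cv2.imread('pics/top0.png');cv2.imwrite('pics/top0b.png',cv2.resize(a,(800,600),interpolation=cv2.INTER_CUBIC))
E
```

```text
(no output)
```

View pics/top0b.png

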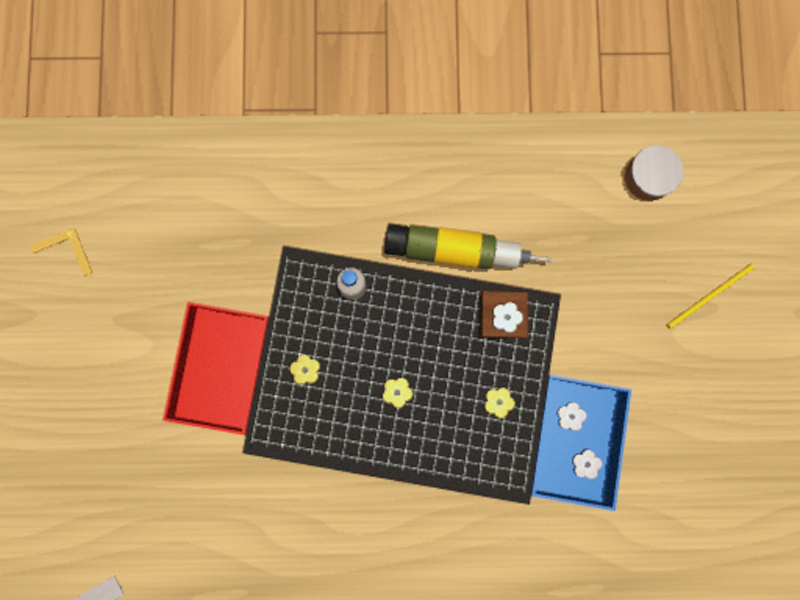

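View pics/scene0.png

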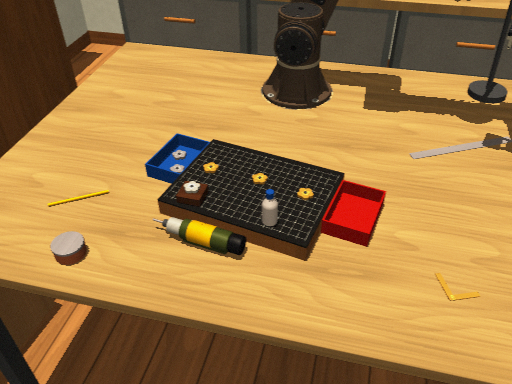

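The top view (800x600 scale) shows board corners at (283,246), (560,294), (530,503), (244,452). The brass flowers are at (305,369), (398,392) and (500,402), and the red tray is on the left (+y). The block is at (505,315) and the glue at (350,285). The scene view agrees.

```bash
cat >> h.py <<'E'
def blobs(c,lo,hi,amin=40,amax=2000):
    m=cv2.inRange(cv2.cvtColor(c['img'],cv2.COLOR_RGB2HSV),np.array(lo),np.array(hi))
    m=cv2.morphologyEx(m,cv2.MORPH_CLOSE,np.ones((5,5)))
    n,l,st,ce=cv2.connectedComponentsWithStats(m)
    return m,[(ce[i].round(1),st[i].tolist()) for i in range(1,n) if amin<st[i][4]<amax]
E
python3 - <<'E'
from h import *
T=snap('top');S=snap('scene')
q=[(283,246),(560,294),(530,503),(244,452)]
P=np.array([px2w(T,(u*.64,v*.64),.045)[:2] for u,v in q]);print('corners',P.round(4).tolist(),'centre',P.mean(0))
e=P[0]-P[1]+P[3]-P[2];yaw=np.arctan2(-e[0],e[1]);print('yaw',yaw,np.degrees(yaw),[np.linalg.norm(P[i]-P[i-1]).round(3) for i in range(4)])
for c,n in((T,'top'),(S,'scene')):
    m,b=blobs(c,(22,130,120),(32,255,255),60);print(n)
    for ce,st in b: print(ce,st,px2w(c,ce,.050).round(4))
m,b=blobs(T,(0,180,90),(4,255,255),800,9000)
cn=max(cv2.findContours(m,0,2)[0],key=cv2.contourArea);
bx=cv2.boxPoints(cv2.minAreaRect(cn));print('red',[px2w(T,p,.041)[:2].round(4).tolist() for p in bx])
print('glue/blk',px2w(T,(348*.64,277*.64),.135),[px2w(T,(u*.64,v*.64),.067).round(4).tolist() for u,v in[(483,291),(528,292),(528,338),(482,337)]])
E
```

```text
corners [[0.7465, 0.1528], [0.6775, -0.2186], [0.4052, -0.1692], [0.4745, 0.2018]] centre [ 0.57591988 -0.00831044]
yaw -0.18398012375343922 -10.541284605366654 [np.float64(0.276), np.float64(0.378), np.float64(0.277), np.float64(0.377)]
top
[293.1 158. ] [278, 146, 31, 25, 639] [ 0.742  -0.0826  0.05  ]
[454.9 189. ] [428, 169, 55, 41, 240] [ 0.6731 -0.4188  0.05  ]
[195.1 236.5] [186, 227, 19, 19, 264] [0.5805 0.1223 0.05  ]
[320.1 258.3] [311, 248, 19, 20, 126] [ 0.5334 -0.1333  0.05  ]
scene
[ 77.3 197.1] [47, 190, 62, 15, 117] [ 0.7243 -0.4024  0.05  ]
[201.2 229.7] [186, 220, 41, 20, 385] [ 0.7592 -0.0771  0.05  ]
red [[0.5172, 0.3092], [0.6739, 0.2815], [0.6509, 0.1726], [0.4949, 0.2024]]
glue/blk [0.69035179 0.06029302 0.135     ] [[0.68, -0.1121, 0.067], [0.678, -0.171, 0.067], [0.6179, -0.169, 0.067], [0.6199, -0.1093, 0.067]]
```

```bash
cat >> h.py <<'E'
B0=np.array([.5759,-.0083]);YAW=np.radians(-10.54)
X=np.array([np.cos(YAW),np.sin(YAW)]);Y=np.array([-X[1],X[0]])
def bd(p): d=np.array(p)[:2]-B0; return np.array([d@X,d@Y]).round(4)
def tell():
    s=get_state();print(round(s['time_s'],2),'board xy',bd(s['tcp_pos']),'tcp',s['tcp_pos'].round(4),s['eef_rot'].round(1),'w',s['gripper_width'].round(3),'F',s['contact_force'].round(1),'q',s['joints'].round(0))
def flowers(cams=('top','scene'),z=.052):
    for n in cams:
        c=snap(n);m,b=blobs(c,(15,60,100),(36,255,255),40,700)
        print(n,[(bd(px2w(c,ce,z)).tolist(),ce.tolist(),st[4]) for ce,st in b if abs(bd(px2w(c,ce,z))[0])<.16 and abs(bd(px2w(c,ce,z))[1])<.31])
E
python3 - <<'E'
from h import *
T=snap('top');S=snap('scene')
print('top',[bd(px2w(T,(u*.64,v*.64),.052)).tolist() for u,v in[(305,369),(398,392),(500,402)]])
print('scene',[bd(px2w(S,p,.052)).tolist() for p in[(305,193),(260,178),(210.5,167)]])
flowers()
print('red outer',[bd(p).tolist() for p in[[0.5172, 0.3092], [0.6739, 0.2815]]])
print('glue',bd([.6904,.0603]))
# two-view triangulated height
def ray(c,uv):
    a,b=px2w(c,uv,0),px2w(c,uv,.1);return a,(b-a)/np.linalg.norm(b-a)
for p,q in zip([(305,369),(398,392),(500,402)],[(305,193),(260,178),(210.5,167)]):
    a,d=ray(T,np.array(p)*.64);b,e=ray(S,q);t=np.linalg.lstsq(np.c_[d,-e],b-a,rcond=None)[0];print(((a+d*t[0]+b+e*t[1])/2).round(4))
E
```

```text
top [[-0.0186, 0.1289], [-0.0271, 0.0037], [-0.0169, -0.1298]]
scene [[-0.0157, 0.1333], [-0.0241, 0.0113], [-0.0135, -0.1231]]
top [([-0.0192, 0.1294], [194.9, 236.4], 284), ([-0.027, 0.005], [254.1, 250.7], 282), ([-0.0169, -0.1281], [319.2, 257.1], 286)]
scene [([-0.0129, -0.1223], [210.7, 167.2], 137), ([-0.023, 0.0088], [258.9, 178.0], 149), ([-0.0169, 0.1314], [304.4, 192.5], 181), ([0.0865, 0.0838], [269.1, 213.9], 316)]
red outer [[-0.1158, 0.3014], [0.0433, 0.3028]]
glue [0.1    0.0884]
[0.5809 0.1237 0.0481]
[0.5491 0.003  0.0472]
[ 0.5348 -0.1314  0.0475]
```

Call:
send_rows([
  {"slide": [0.2, 0.17, 0], "turn": 0, "gripper": 0.18},
  {"slide": [0.4, 0.34, 0], "turn": 0, "gripper": 0.18},
  {"slide": [0.6, 0.5, 0], "turn": 0, "gripper": 0.18},
  {"slide": [0.8, 0.67, 0], "turn": 0, "gripper": 0.18},
  {"slide": [1, 0.84, 0], "turn": 0, "gripper": 0.18},
])

```text
time_s: 1.62
tcp_pos: [0.2974, 0.4841, 0.2266]
eef_rot: [-180.0, -0.0, -16.1]
contact_force: [0.5, 0.2, -0.0]
gripper_width: 0.0596
gripper_force: 0.0
```

Call:
send_rows([
  {"slide": [0.2, 0.17, 0], "turn": 0, "gripper": 0.18},
  {"slide": [0.4, 0.34, 0], "turn": 0, "gripper": 0.18},
  {"slide": [0.6, 0.5, 0], "turn": 0, "gripper": 0.18},
  {"slide": [0.8, 0.67, 0], "turn": 0, "gripper": 0.18},
  {"slide": [1, 0.84, 0], "turn": 0, "gripper": 0.18},
])

```text
time_s: 2.03
tcp_pos: [0.4065, 0.3212, 0.227]
eef_rot: [-180.0, -0.0, -16.1]
contact_force: [0.2, 0.3, -0.2]
gripper_width: 0.0263
gripper_force: 0.0
```

Call:
send_rows([
  {"slide": [0.2, 0.17, 0], "turn": 0, "gripper": 0.18},
  {"slide": [0.4, 0.34, 0], "turn": 0, "gripper": 0.18},
  {"slide": [0.6, 0.5, 0], "turn": 0, "gripper": 0.18},
  {"slide": [0.8, 0.67, 0], "turn": 0, "gripper": 0.18},
  {"slide": [1, 0.84, 0], "turn": 0, "gripper": 0.18},
])

```text
time_s: 2.45
tcp_pos: [0.5157, 0.1584, 0.227]
eef_rot: [-180.0, -0.0, -16.1]
contact_force: [0.9, 1.0, 0.3]
gripper_width: 0.016
gripper_force: 0.0
```

Call:
send_rows([
  {"slide": [0, 0, 0], "turn": 0.07, "gripper": 0.18},
  {"slide": [0, 0, 0], "turn": 0.15, "gripper": 0.18},
  {"slide": [0, 0, 0], "turn": 0.23, "gripper": 0.18},
  {"slide": [0, 0, 0], "turn": 0.31, "gripper": 0.18},
  {"slide": [0, 0, 0], "turn": 0.38, "gripper": 0.18},
])

```text
time_s: 2.87
tcp_pos: [0.515, 0.1598, 0.2267]
eef_rot: [-180.0, -0.0, -50.7]
contact_force: [0.2, 0.6, 0.4]
gripper_width: 0.0157
gripper_force: 0.0
```

Call:
send_rows([
  {"slide": [0, 0, 0], "turn": 0.07, "gripper": 0.18},
  {"slide": [0, 0, 0], "turn": 0.15, "gripper": 0.18},
  {"slide": [0, 0, 0], "turn": 0.23, "gripper": 0.18},
  {"slide": [0, 0, 0], "turn": 0.31, "gripper": 0.18},
  {"slide": [0, 0, 0], "turn": 0.38, "gripper": 0.18},
])

```text
time_s: 3.28
tcp_pos: [0.5149, 0.1601, 0.2267]
eef_rot: [-180.0, 0.0, -84.9]
contact_force: [0.1, 1.3, 0.2]
gripper_width: 0.0157
gripper_force: 0.0
```

Call:
send_rows([
  {"slide": [0, 0, 0], "turn": 0.06, "gripper": 0.18},
  {"slide": [0, 0, 0], "turn": 0.12, "gripper": 0.18},
  {"slide": [0, 0, 0], "turn": 0.178, "gripper": 0.18},
  {"slide": [0, 0, 0], "turn": 0.178, "gripper": 0.18},
  {"slide": [0, 0, 0], "turn": 0.178, "gripper": 0.18},
])

```text
time_s: 3.7
tcp_pos: [0.5149, 0.1601, 0.2266]
eef_rot: [-180.0, 0.0, -100.4]
contact_force: [-1.0, 0.0, -0.4]
gripper_width: 0.0161
gripper_force: 0.0
```

```bash
python3 -c "
from h import *
tell()"
```

```text
Traceback (most recent call last):
  File "h.py", line 20, in tell
    s=get_state();print(round(s['time_s'],2),'board xy',bd(s['tcp_pos']),'tcp',s['tcp_pos'].round(4),s['eef_rot'].round(1),'w',s['gripper_width'].round(3),'F',s['contact_force'].round(1),'q',s['joints'].round(0))
                                                                                                                               ^^^^^^^^^^^^^^^^^^^^^^^^
AttributeError: 'float' object has no attribute 'round'
```

Call:
send_rows([
  {"slide": [0.15, -0.14, 0], "turn": 0, "gripper": 0.18},
  {"slide": [0.3, -0.29, 0], "turn": 0, "gripper": 0.18},
  {"slide": [0.44, -0.43, 0], "turn": 0, "gripper": 0.18},
  {"slide": [0.44, -0.43, 0.25], "turn": 0, "gripper": 0.18},
  {"slide": [0.44, -0.43, 0.5], "turn": 0, "gripper": 0.18},
])

```text
time_s: 4.12
tcp_pos: [0.5685, 0.0827, 0.1527]
eef_rot: [-179.7, 0.2, -100.5]
contact_force: [-0.2, 0.1, -1.9]
gripper_width: 0.0162
gripper_force: 0.0
```

Call:
send_rows([
  {"slide": [0, 0, 0.2], "turn": 0, "gripper": 0.18},
  {"slide": [0, 0, 0.4], "turn": 0, "gripper": 0.18},
  {"slide": [0, 0, 0.55], "turn": 0, "gripper": 0.18},
  {"slide": [0, 0, 0.64], "turn": 0, "gripper": 0.18},
  {"slide": [0, 0, 0.64], "turn": 0, "gripper": 0.18},
])

```text
time_s: 4.53
tcp_pos: [0.5641, 0.0825, 0.0523]
eef_rot: [179.7, -0.2, -100.4]
contact_force: [-0.4, 0.5, -0.4]
gripper_width: 0.0157
gripper_force: 0.0
```

```bash
sed -i "s/s\['gripper_width'\].round(3)/round(s['gripper_width'],3)/" h.py; python3 -c "
from h import *
tell();snap('scene','s1.png');snap('top','t1.png')
a=[cv2.imread('pics/'+f)[110:300,120:400] for f in('t1.png','s1.png')]
cv2.imwrite('pics/v1.png',cv2.resize(np.vstack(a),(770,600)) if 0 else cv2.resize(np.hstack(a),(800,272)))"
```

```text
4.53 board xy [-0.0282  0.0871] tcp [0.5641 0.0825 0.0523] [ 179.7   -0.2 -100.4] w 0.016 F [-0.4  0.5 -0.4] q [ 28.  21. -25.  -0. -45. -38.]
```

View pics/v1.png

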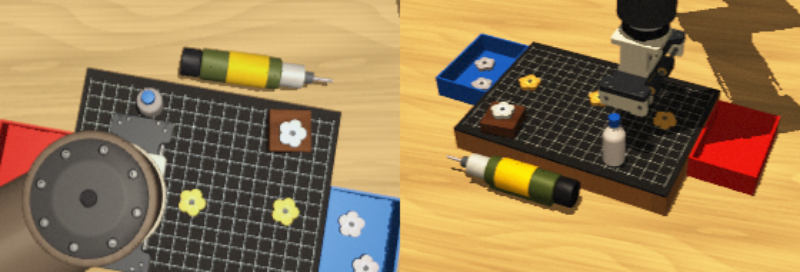

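The left view shows the hand's body just below the glue (145,115) without touching it. Flower a is ahead of the fingers, and b and c are at (192,202) and (285,211). I'll lower to the mat and push.

Call:
send_rows([
  {"slide": [0, 0, 0.023], "turn": 0, "gripper": 0.18},
  {"slide": [-0.06, 0, 0.023], "turn": 0, "gripper": 0.18},
  {"slide": [-0.12, 0, 0.023], "turn": 0, "gripper": 0.18},
  {"slide": [-0.18, 0, 0.023], "turn": 0, "gripper": 0.18},
  {"slide": [-0.24, 0, 0.023], "turn": 0, "gripper": 0.18},
])

```text
time_s: 5.05
tcp_pos: [0.5734, 0.1196, 0.0533]
eef_rot: [-179.9, -0.0, -100.5]
contact_force: [-1.5, -4.5, 6.6]
gripper_width: 0.0161
gripper_force: 3.4
```

Call:
send_rows([
  {"slide": [-0.07, 0, 0], "turn": 0, "gripper": 0.18},
  {"slide": [-0.14, 0, 0], "turn": 0, "gripper": 0.18},
  {"slide": [-0.21, 0, 0], "turn": 0, "gripper": 0.18},
  {"slide": [-0.28, 0, 0], "turn": 0, "gripper": 0.18},
  {"slide": [-0.35, 0, 0], "turn": 0, "gripper": 0.18},
])

```text
time_s: 5.47
tcp_pos: [0.5828, 0.1712, 0.0533]
eef_rot: [-179.9, -0.0, -100.5]
contact_force: [-1.2, -5.7, 6.5]
gripper_width: 0.0157
gripper_force: 3.5
```

```bash
python3 -c "
from h import *
tell();flowers(('scene',));snap('scene','s2.png')"
```

```text
5.47 board xy [-0.026   0.1778] tcp [0.5828 0.1712 0.0533] [-179.9   -0.  -100.5] w 0.016 F [-1.2 -5.7  6.5] q [ 35.  24. -20.   0. -46. -45.]
scene [([-0.0134, -0.1243], [210.1, 166.9], 135), ([-0.0222, 0.0081], [258.5, 178.1], 153), ([-0.0231, 0.1598], [316.5, 194.1], 398), ([0.0866, 0.0843], [269.3, 214.0], 305)]
```

```bash
python3 -c "
from h import *
a=cv2.imread('pics/s2.png')[120:260,200:400];cv2.imwrite('pics/v2.png',cv2.resize(a,(800,560),interpolation=cv2.INTER_CUBIC))"
```

```text
(no output)
```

View pics/v2.png

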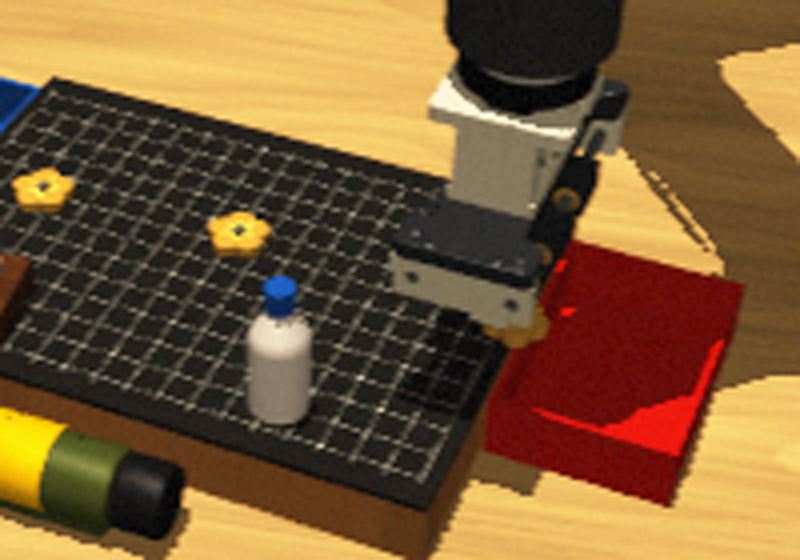

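The picture shows flower a at (515,325), so about scene pixel (329,201), at the mat's edge just ahead of the fingers. I'll locate it against the fingertips.

```bash
python3 -c "
from h import *
c=snap('scene');tell()
h=cv2.cvtColor(c['img'],cv2.COLOR_RGB2HSV)
m=cv2.inRange(h[190:215,312:345],np.array((12,100,50)),np.array((36,255,255)))
ys,xs=np.nonzero(m);print(len(xs),xs.min()+312,xs.max()+312,ys.min()+190,ys.max()+190)
for p in[(xs[i]+312,ys[i]+190) for i in(xs.argmin(),xs.argmax(),ys.argmin(),ys.argmax())]: print(p,bd(px2w(c,p,.049)))
print('flower0',[(bd(d['location']),d['location'][2],d['p']) for d in optics.look_for('scene','flower0')])
K=np.array(c['intrinsics']);R=Rotation.from_euler('xyz',c['attitude'],degrees=True).as_matrix()
for x,y in[(-.055,.1875),(-.026,.1875),(.003,.1875),(.003,.1685)]:
  w=np.r_[B0+x*X+y*Y,.0525];p=K@R.T@(w-c['origin']);print((x,y),p[:2]/p[2])
"
```

```text
5.62 board xy [-0.0257  0.1795] tcp [0.5834 0.1729 0.0533] [-1.799e+02  1.000e-01 -1.005e+02] w 0.016 F [-1.7  2.3  5.3] q [ 35.  24. -20.   0. -46. -45.]
89 320 336 193 206
(np.int64(320), np.int64(201)) [-0.0062  0.1746]
(np.int64(336), np.int64(199)) [-0.0284  0.2068]
(np.int64(334), np.int64(193)) [-0.0474  0.1959]
(np.int64(326), np.int64(206)) [0.0048 0.193 ]
flower0 [(array([-0.0145, -0.125 ]), 0.0556, 0.64), (array([-0.0088,  0.2029]), 0.0523, 0.57), (array([-0.0221,  0.0097]), 0.0558, 0.56)]
(-0.055, 0.1875) [331.75767796 189.09967956]
(-0.026, 0.1875) [327.99962051 196.30746946]
(0.003, 0.1875) [324.10895018 203.76960506]
(0.003, 0.1685) [316.37528152 201.56333821]
```

Flower a reaches out to y≈0.207, so the fingertips (front at 0.189) are riding on top of it. I'll lift, back off, settle lower on the mat and push from behind.

Call:
send_rows([
  {"slide": [0, 0, -0.06], "turn": 0, "gripper": 0.18},
  {"slide": [0, 0, -0.12], "turn": 0, "gripper": 0.18},
  {"slide": [0.14, 0, -0.12], "turn": 0, "gripper": 0.18},
  {"slide": [0.3, 0, -0.12], "turn": 0, "gripper": 0.18},
  {"slide": [0.3, 0, -0.12], "turn": 0, "gripper": 0.18},
])

```text
time_s: 6.08
tcp_pos: [0.5729, 0.1237, 0.071]
eef_rot: [180.0, -0.0, -100.7]
contact_force: [-0.4, 0.4, -0.8]
gripper_width: 0.0155
gripper_force: 0.0
```

Call:
send_rows([
  {"slide": [0, 0, 0.05], "turn": 0, "gripper": 0.18},
  {"slide": [0, 0, 0.1], "turn": 0, "gripper": 0.18},
  {"slide": [0, 0, 0.13], "turn": 0, "gripper": 0.18},
  {"slide": [0, 0, 0.13], "turn": 0, "gripper": 0.18},
  {"slide": [0, 0, 0.13], "turn": 0, "gripper": 0.18},
])

```text
time_s: 6.5
tcp_pos: [0.5739, 0.1264, 0.0499]
eef_rot: [179.9, -0.1, -100.5]
contact_force: [-0.1, 0.3, 0.1]
gripper_width: 0.0157
gripper_force: 0.0
```

```bash
python3 -c "
from h import *
tell();flowers(('scene',),.05)
print('flower0',[(bd(d['location']),d['location'][2],d['p']) for d in optics.look_for('scene','flower0')])"
```

```text
6.5 board xy [-0.0266  0.1321] tcp [0.5739 0.1264 0.0499] [ 1.799e+02 -1.000e-01 -1.005e+02] w 0.016 F [-0.1  0.3  0.1] q [ 31.  22. -23.   0. -45. -42.]
scene [([-0.0151, -0.1289], [208.9, 166.7], 151), ([-0.027, 0.0059], [258.5, 177.4], 164), ([-0.0246, 0.1026], [294.3, 188.1], 315), ([-0.0169, 0.1927], [328.8, 200.0], 140), ([0.0867, 0.0839], [269.1, 214.6], 304)]
flower0 [(array([-0.0131, -0.1259]), 0.0535, 0.6), (array([-0.0156,  0.1936]), 0.0516, 0.51)]
```

Call:
send_rows([
  {"slide": [0, 0, 0.016], "turn": 0, "gripper": 0.18},
  {"slide": [0, 0, 0.016], "turn": 0, "gripper": 0.18},
  {"slide": [0, 0, 0.016], "turn": 0, "gripper": 0.18},
  {"slide": [-0.04, 0, 0.016], "turn": 0, "gripper": 0.18},
  {"slide": [-0.08, 0, 0.016], "turn": 0, "gripper": 0.18},
])

```text
time_s: 7.02
tcp_pos: [0.5765, 0.1383, 0.0484]
eef_rot: [-180.0, 0.0, -100.6]
contact_force: [0.3, 0.1, -0.1]
gripper_width: 0.0158
gripper_force: 0.0
```

Call:
send_rows([
  {"slide": [-0.06, 0, 0], "turn": 0, "gripper": 0.18},
  {"slide": [-0.12, 0, 0], "turn": 0, "gripper": 0.18},
  {"slide": [-0.18, 0, 0], "turn": 0, "gripper": 0.18},
  {"slide": [-0.25, 0, 0], "turn": 0, "gripper": 0.18},
  {"slide": [-0.32, 0, 0], "turn": 0, "gripper": 0.18},
])

```text
time_s: 7.43
tcp_pos: [0.5854, 0.1865, 0.0482]
eef_rot: [-180.0, 0.0, -100.6]
contact_force: [0.6, -0.0, 0.3]
gripper_width: 0.0158
gripper_force: 0.0
```

```bash
python3 -c "
from h import *
tell();flowers(('scene',),.05)
print('flower0',[(bd(d['location']),d['location'][2],d['p']) for d in optics.look_for('scene','flower0')])"
```

```text
7.43 board xy [-0.0263  0.1932] tcp [0.5854 0.1865 0.0482] [-180.     0.  -100.6] w 0.016 F [ 0.6 -0.   0.3] q [ 36.  24. -19.  -0. -46. -46.]
scene [([-0.0151, -0.1239], [210.6, 167.2], 139), ([-0.0257, 0.0079], [259.0, 177.9], 143), ([-0.0181, 0.1777], [322.9, 198.0], 386), ([0.0838, 0.0821], [268.9, 213.6], 314)]
flower0 [(array([-0.0118, -0.1231]), 0.0545, 0.46)]
```

Call:
send_rows([
  {"slide": [0, 0, -0.1], "turn": 0, "gripper": 0.18},
  {"slide": [0, 0, -0.2], "turn": 0, "gripper": 0.18},
  {"slide": [0.25, 0, -0.2], "turn": 0, "gripper": 0.18},
  {"slide": [0.5, 0, -0.2], "turn": 0, "gripper": 0.18},
  {"slide": [0.75, 0, -0.2], "turn": 0, "gripper": 0.18},
])

```text
time_s: 7.95
tcp_pos: [0.564, 0.074, 0.0783]
eef_rot: [-180.0, 0.0, -100.5]
contact_force: [0.8, -0.6, 0.3]
gripper_width: 0.016
gripper_force: 0.0
```

Call:
send_rows([
  {"slide": [0.25, 0, 0], "turn": 0, "gripper": 0.18},
  {"slide": [0.5, 0, 0], "turn": 0, "gripper": 0.18},
  {"slide": [0.75, 0, 0], "turn": 0, "gripper": 0.18},
  {"slide": [0.84, 0, 0], "turn": 0, "gripper": 0.18},
  {"slide": [0.84, 0, 0], "turn": 0, "gripper": 0.18},
])

```text
time_s: 8.37
tcp_pos: [0.5402, -0.052, 0.0782]
eef_rot: [180.0, -0.0, -100.8]
contact_force: [0.1, 1.0, -0.5]
gripper_width: 0.016
gripper_force: 0.0
```

```bash
python3 -c "
from h import *
tell();flowers(('scene',),.05)
for cam in('top','scene'): snap(cam,cam+'3.png');print('flower0',[(bd(d['location']),d['location'][2],d['p']) for d in optics.look_for(cam,'flower0')])
a=[cv2.imread('pics/'+f+'3.png')[110:300,100:400] for f in('top','scene')];cv2.imwrite('pics/v3.png',cv2.resize(np.hstack(a),(800,254)))"
```

```text
8.37 board xy [-0.0271 -0.0495] tcp [ 0.5402 -0.052   0.0782] [ 180.    -0.  -100.8] w 0.016 F [ 0.1  1.  -0.5] q [ 15.  17. -27.  -0. -47. -26.]
scene [([-0.0476, -0.1179], [218.6, 160.8], 497), ([-0.024, 0.0089], [259.1, 178.4], 116), ([0.0836, 0.0826], [269.1, 213.6], 322), ([0.0227, 0.2475], [346.5, 217.1], 147)]
flower0 [(array([-0.0187,  0.2399]), 0.0143, 0.68)]
flower0 [(array([-0.0247,  0.0146]), 0.0567, 0.71), (array([-0.0209,  0.241 ]), 0.0133, 0.56), (array([-0.0113, -0.1219]), 0.0554, 0.43), (array([ 0.1099, -0.0975]), 0.0624, 0.34)]
```

View pics/v3.png

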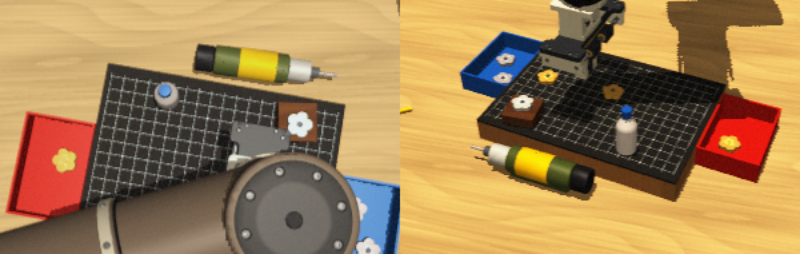

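Flower a lies in the red tray at (64,160) in the left view. Flower b is at (612,90) and c at (547,76) in the right view. Now I'll lower behind b and push.

Call:
send_rows([
  {"slide": [0, 0, 0.1], "turn": 0, "gripper": 0.18},
  {"slide": [0, 0, 0.17], "turn": 0, "gripper": 0.18},
  {"slide": [0, 0, 0.202], "turn": 0, "gripper": 0.18},
  {"slide": [0, 0, 0.202], "turn": 0, "gripper": 0.18},
  {"slide": [0, 0, 0.202], "turn": 0, "gripper": 0.18},
])

```text
time_s: 9.03
tcp_pos: [0.5413, -0.049, 0.0476]
eef_rot: [179.9, -0.0, -100.5]
contact_force: [0.1, -0.7, -0.6]
gripper_width: 0.0159
gripper_force: 0.0
```

Call:
send_rows([
  {"slide": [-0.06, 0, 0], "turn": 0, "gripper": 0.18},
  {"slide": [-0.14, 0, 0], "turn": 0, "gripper": 0.18},
  {"slide": [-0.23, 0.01, 0], "turn": 0, "gripper": 0.18},
  {"slide": [-0.32, 0.02, 0], "turn": 0, "gripper": 0.18},
  {"slide": [-0.4, 0.03, 0], "turn": 0, "gripper": 0.18},
])

```text
time_s: 9.45
tcp_pos: [0.5483, 0.0123, 0.0483]
eef_rot: [-180.0, 0.0, -100.5]
contact_force: [0.3, -1.5, -0.1]
gripper_width: 0.0159
gripper_force: 0.4
```

```bash
python3 -c "
from h import *
tell();flowers(('scene',),.05)
print([(bd(d['location']),d['location'][2],d['p']) for d in optics.look_for('scene','flower0')])"
```

```text
9.45 board xy [-0.0309  0.0152] tcp [0.5483 0.0123 0.0483] [-180.     0.  -100.5] w 0.016 F [ 0.3 -1.5 -0.1] q [ 22.  19. -28.   0. -43. -32.]
scene [([-0.015, -0.125], [210.2, 167.1], 128), ([-0.0265, -0.0071], [253.7, 176.2], 423), ([0.086, 0.0853], [269.8, 214.6], 274), ([0.0227, 0.2475], [346.5, 217.1], 147)]
[(array([-0.0243,  0.0425]), 0.0568, 0.72), (array([-0.0188,  0.2439]), 0.0129, 0.67), (array([-0.0143, -0.1239]), 0.0529, 0.6)]
```

Flower b is being pushed cleanly: it sits 27 mm ahead of the TCP with no vertical force.

Call:
send_rows([
  {"slide": [-0.08, 0, 0], "turn": 0, "gripper": 0.18},
  {"slide": [-0.16, 0, 0], "turn": 0, "gripper": 0.18},
  {"slide": [-0.24, 0.01, 0], "turn": 0, "gripper": 0.18},
  {"slide": [-0.32, 0.01, 0], "turn": 0, "gripper": 0.18},
  {"slide": [-0.4, 0.02, 0], "turn": 0, "gripper": 0.18},
])

```text
time_s: 9.97
tcp_pos: [0.5564, 0.0713, 0.0479]
eef_rot: [-180.0, -0.0, -100.6]
contact_force: [0.5, -0.3, 0.1]
gripper_width: 0.0157
gripper_force: 0.3
```

Call:
send_rows([
  {"slide": [-0.08, 0, 0], "turn": 0, "gripper": 0.18},
  {"slide": [-0.16, 0, 0], "turn": 0, "gripper": 0.18},
  {"slide": [-0.24, 0.01, 0], "turn": 0, "gripper": 0.18},
  {"slide": [-0.32, 0.01, 0], "turn": 0, "gripper": 0.18},
  {"slide": [-0.4, 0.02, 0], "turn": 0, "gripper": 0.18},
])

```text
time_s: 10.38
tcp_pos: [0.5644, 0.1308, 0.0479]
eef_rot: [-180.0, 0.0, -100.6]
contact_force: [-0.6, -0.1, -0.7]
gripper_width: 0.0158
gripper_force: 0.3
```

```bash
python3 -c "
from h import *
tell()
print([(bd(d['location']),d['location'][2],d['p']) for d in optics.look_for('scene','flower0')])"
```

```text
10.38 board xy [-0.0368  0.1347] tcp [0.5644 0.1308 0.0479] [-180.     0.  -100.6] w 0.016 F [-0.6 -0.1 -0.7] q [ 32.  22. -24.   0. -44. -43.]
[(array([-0.0243,  0.0425]), 0.0568, 0.72), (array([-0.0188,  0.2439]), 0.0129, 0.67), (array([-0.0143, -0.1239]), 0.0529, 0.6)]
```

Call:
send_rows([
  {"slide": [-0.08, 0, 0], "turn": 0, "gripper": 0.18},
  {"slide": [-0.16, 0, 0], "turn": 0, "gripper": 0.18},
  {"slide": [-0.24, 0, 0], "turn": 0, "gripper": 0.18},
  {"slide": [-0.32, 0, 0], "turn": 0, "gripper": 0.18},
  {"slide": [-0.41, 0, 0], "turn": 0, "gripper": 0.18},
])

```text
time_s: 10.85
tcp_pos: [0.5756, 0.1913, 0.0479]
eef_rot: [-180.0, 0.0, -100.6]
contact_force: [-0.6, -0.2, 0.5]
gripper_width: 0.0156
gripper_force: 0.0
```

Call:
send_rows([
  {"slide": [-0.01, 0, 0], "turn": 0, "gripper": 0.18},
  {"slide": [-0.01, 0, -0.1], "turn": 0, "gripper": 0.18},
  {"slide": [-0.01, 0, -0.2], "turn": 0, "gripper": 0.18},
  {"slide": [0.2, 0, -0.2], "turn": 0, "gripper": 0.18},
  {"slide": [0.45, 0, -0.2], "turn": 0, "gripper": 0.18},
])

```text
time_s: 11.27
tcp_pos: [0.5642, 0.1255, 0.0787]
eef_rot: [-179.9, 0.1, -100.4]
contact_force: [0.9, -1.0, -1.6]
gripper_width: 0.016
gripper_force: 0.0
```

Call:
send_rows([
  {"slide": [0.2, 0, 0], "turn": 0, "gripper": 0.18},
  {"slide": [0.4, 0, 0], "turn": 0, "gripper": 0.18},
  {"slide": [0.6, 0, 0], "turn": 0, "gripper": 0.18},
  {"slide": [0.8, 0, 0], "turn": 0, "gripper": 0.18},
  {"slide": [1, 0, 0], "turn": 0, "gripper": 0.18},
])

```text
time_s: 11.68
tcp_pos: [0.5353, -0.0248, 0.0781]
eef_rot: [-180.0, 0.0, -100.6]
contact_force: [0.2, -0.3, 0.3]
gripper_width: 0.0157
gripper_force: 0.0
```

Call:
send_rows([
  {"slide": [0.25, -0.03, 0], "turn": 0, "gripper": 0.18},
  {"slide": [0.5, -0.06, 0], "turn": 0, "gripper": 0.18},
  {"slide": [0.75, -0.1, 0], "turn": 0, "gripper": 0.18},
  {"slide": [1, -0.13, 0], "turn": 0, "gripper": 0.18},
  {"slide": [1, -0.13, 0], "turn": 0, "gripper": 0.18},
])

```text
time_s: 12.1
tcp_pos: [0.5265, -0.1795, 0.0778]
eef_rot: [180.0, -0.0, -100.8]
contact_force: [1.2, 0.9, 0.3]
gripper_width: 0.0156
gripper_force: 0.0
```

```bash
python3 -c "
from h import *
tell()
for cam in('top','scene'):
  snap(cam,cam+'4.png');print([(bd(d['location']),d['location'][2],d['p']) for d in optics.look_for(cam,'flower0')])
a=[cv2.imread('pics/'+f+'4.png')[110:300,100:400] for f in('top','scene')];cv2.imwrite('pics/v4.png',cv2.resize(np.hstack(a),(800,254)))"
```

```text
12.1 board xy [-0.0173 -0.1774] tcp [ 0.5265 -0.1795  0.0778] [ 180.    -0.  -100.8] w 0.016 F [1.2 0.9 0.3] q [  1.  18. -25.   0. -47. -12.]
[(array([-0.0197,  0.2403]), 0.0134, 0.82), (array([-0.0458,  0.207 ]), 0.0318, 0.56)]
[(array([-0.0125, -0.1234]), 0.0552, 0.65), (array([-0.021 ,  0.2417]), 0.0101, 0.59)]
```

View pics/v4.png

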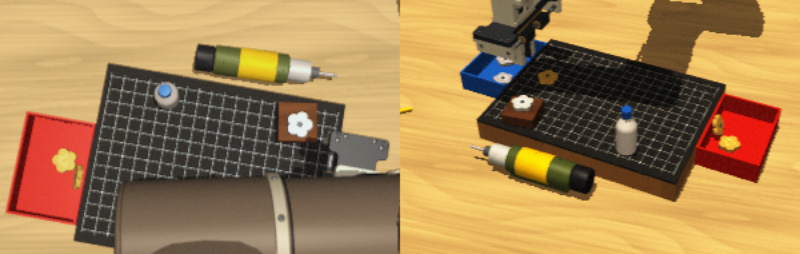

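Flower b stands tilted in the red tray at (78,177), against its near wall, and a is beside it. I'll steer flower c obliquely (about 11°) to reach the free part of the tray at board x ≈ -0.08.

Call:
send_rows([
  {"slide": [0, -0.04, 0], "turn": -0.06, "gripper": 0.18},
  {"slide": [0, -0.08, 0], "turn": -0.126, "gripper": 0.18},
  {"slide": [0, -0.08, 0.07], "turn": -0.126, "gripper": 0.18},
  {"slide": [0, -0.08, 0.14], "turn": -0.126, "gripper": 0.18},
  {"slide": [0, -0.08, 0.2], "turn": -0.126, "gripper": 0.18},
])

```text
time_s: 12.72
tcp_pos: [0.5382, -0.176, 0.0463]
eef_rot: [179.9, 0.0, -89.4]
contact_force: [0.0, 0.4, -0.7]
gripper_width: 0.0156
gripper_force: 0.0
```

Call:
send_rows([
  {"slide": [0, 0, 0], "turn": 0, "gripper": 0.18},
  {"slide": [0, 0, 0], "turn": 0, "gripper": 0.18},
  {"slide": [-0.07, 0, 0], "turn": 0, "gripper": 0.18},
  {"slide": [-0.15, 0, 0], "turn": 0, "gripper": 0.18},
  {"slide": [-0.23, 0, 0], "turn": 0, "gripper": 0.18},
])

```text
time_s: 13.13
tcp_pos: [0.5381, -0.1415, 0.0477]
eef_rot: [180.0, 0.0, -89.3]
contact_force: [-0.1, -0.2, -0.0]
gripper_width: 0.016
gripper_force: 0.1
```

Call:
send_rows([
  {"slide": [-0.08, 0, 0], "turn": 0, "gripper": 0.18},
  {"slide": [-0.16, 0, 0], "turn": 0, "gripper": 0.18},
  {"slide": [-0.24, 0, 0], "turn": 0, "gripper": 0.18},
  {"slide": [-0.32, 0, 0], "turn": 0, "gripper": 0.18},
  {"slide": [-0.4, 0, 0], "turn": 0, "gripper": 0.18},
])

```text
time_s: 13.55
tcp_pos: [0.5377, -0.0811, 0.048]
eef_rot: [-180.0, 0.0, -89.2]
contact_force: [-0.3, -1.2, 0.2]
gripper_width: 0.0158
gripper_force: 0.2
```

```bash
python3 -c "
from h import *
snap('scene');tell()
print([(bd(d['location']),d['location'][2],d['p']) for d in optics.look_for('scene','flower0')])"
```

```text
13.6 board xy [-0.0243 -0.0772] tcp [ 0.5379 -0.0798  0.0481] [-180.     0.   -89.2] w 0.016 F [0.4 2.1 1.1] q [ 12.  19. -29.  -0. -42. -11.]
[(array([-0.0178,  0.2393]), 0.011, 0.59), (array([-0.0384,  0.2094]), 0.03, 0.48), (array([-0.045 ,  0.2568]), 0.0109, 0.46), (array([-0.0224, -0.0471]), 0.0553, 0.42), (array([0.0384, 0.0477]), 0.0456, 0.17)]
```

Call:
send_rows([
  {"slide": [-0.08, 0, 0], "turn": 0, "gripper": 0.18},
  {"slide": [-0.16, 0, 0], "turn": 0, "gripper": 0.18},
  {"slide": [-0.24, 0, 0], "turn": 0, "gripper": 0.18},
  {"slide": [-0.32, 0, 0], "turn": 0, "gripper": 0.18},
  {"slide": [-0.4, 0, 0], "turn": 0, "gripper": 0.18},
])

```text
time_s: 14.07
tcp_pos: [0.5368, -0.0213, 0.0479]
eef_rot: [-180.0, 0.0, -89.2]
contact_force: [0.6, -0.5, 0.6]
gripper_width: 0.0153
gripper_force: 0.3
```

Call:
send_rows([
  {"slide": [-0.08, 0, 0], "turn": 0, "gripper": 0.18},
  {"slide": [-0.16, 0, 0], "turn": 0, "gripper": 0.18},
  {"slide": [-0.24, 0, 0], "turn": 0, "gripper": 0.18},
  {"slide": [-0.32, 0, 0], "turn": 0, "gripper": 0.18},
  {"slide": [-0.4, 0, 0], "turn": 0, "gripper": 0.18},
])

```text
time_s: 14.48
tcp_pos: [0.536, 0.0387, 0.0479]
eef_rot: [180.0, -0.0, -89.2]
contact_force: [0.6, -0.8, 0.2]
gripper_width: 0.0161
gripper_force: 0.3
```

Call:
send_rows([
  {"slide": [-0.08, 0, 0], "turn": 0, "gripper": 0.18},
  {"slide": [-0.16, 0, 0], "turn": 0, "gripper": 0.18},
  {"slide": [-0.24, 0, 0], "turn": 0, "gripper": 0.18},
  {"slide": [-0.32, 0, 0], "turn": 0, "gripper": 0.18},
  {"slide": [-0.4, 0, 0], "turn": 0, "gripper": 0.18},
])

```text
time_s: 14.9
tcp_pos: [0.5352, 0.0986, 0.0479]
eef_rot: [180.0, -0.0, -89.2]
contact_force: [0.0, -0.4, 0.1]
gripper_width: 0.0159
gripper_force: 0.3
```

```bash
python3 -c "
from h import *
c=snap('scene','s5.png');tell()
print([(bd(d['location']),d['location'][2],d['p']) for d in optics.look_for('scene','flower0')])
cv2.imwrite('pics/v5.png',cv2.resize(cv2.imread('pics/s5.png')[130:260,240:400],(800,650-50),interpolation=cv2.INTER_CUBIC))"
```

```text
14.95 board xy [-0.0594  0.0994] tcp [0.5357 0.1003 0.048 ] [-180.     0.   -89.2] w 0.016 F [1.  1.9 0.4] q [ 31.  19. -28.   0. -43. -30.]
[(array([-0.018 ,  0.2418]), 0.0094, 0.67), (array([-0.0509,  0.1335]), 0.0548, 0.66), (array([-0.0388,  0.2094]), 0.029, 0.62)]
```

View pics/v5.png

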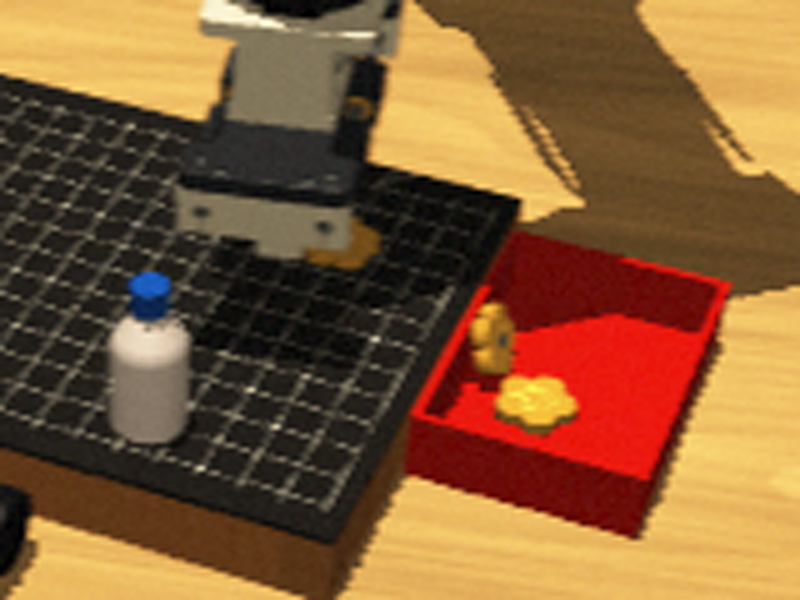

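Flower c is at (345,245), being pushed toward the free part of the tray. In the tray b stands at (490,340) and a lies at (537,402).

Call:
send_rows([
  {"slide": [-0.07, 0.01, 0], "turn": 0, "gripper": 0.18},
  {"slide": [-0.14, 0.02, 0], "turn": 0, "gripper": 0.18},
  {"slide": [-0.21, 0.03, 0], "turn": 0, "gripper": 0.18},
  {"slide": [-0.28, 0.04, 0], "turn": 0, "gripper": 0.18},
  {"slide": [-0.35, 0.05, 0], "turn": 0, "gripper": 0.18},
])

```text
time_s: 15.42
tcp_pos: [0.5268, 0.1509, 0.0479]
eef_rot: [-180.0, 0.0, -89.2]
contact_force: [0.4, -0.3, 0.3]
gripper_width: 0.0155
gripper_force: 0.1
```

Call:
send_rows([
  {"slide": [-0.07, 0, 0], "turn": 0, "gripper": 0.18},
  {"slide": [-0.15, 0, 0], "turn": 0, "gripper": 0.18},
  {"slide": [-0.23, 0, 0], "turn": 0, "gripper": 0.18},
  {"slide": [-0.31, 0, 0], "turn": 0, "gripper": 0.18},
  {"slide": [-0.31, 0, 0], "turn": 0, "gripper": 0.18},
])

```text
time_s: 15.83
tcp_pos: [0.527, 0.199, 0.0481]
eef_rot: [-179.9, 0.0, -89.1]
contact_force: [-0.2, -0.1, 0.6]
gripper_width: 0.0159
gripper_force: 0.0
```

Call:
send_rows([
  {"slide": [0, 0, -0.2], "turn": 0, "gripper": 0.18},
  {"slide": [0, 0, -0.4], "turn": 0, "gripper": 0.18},
  {"slide": [0.1, 0, -0.6], "turn": 0, "gripper": 0.18},
  {"slide": [0.3, 0, -0.75], "turn": 0, "gripper": 0.18},
  {"slide": [0.5, 0, -0.9], "turn": 0, "gripper": 0.18},
])

```text
time_s: 16.25
tcp_pos: [0.5275, 0.1215, 0.1845]
eef_rot: [-180.0, 0.0, -89.1]
contact_force: [0.2, 0.1, 0.2]
gripper_width: 0.0159
gripper_force: 0.0
```

```bash
python3 -c "
from h import *
tell()
for cam in('scene','top'):
  snap(cam,cam+'6.png');print([(bd(d['location']),d['location'][2],d['p']) for d in optics.look_for(cam,'flower0')])
  for n in('glue','block','silver_flower','rotary_tool'): print(cam,n,[np.round(d['location'],3) for d in optics.look_for(cam,n)][:1])
a=[cv2.imread('pics/'+f+'6.png')[110:300,100:400] for f in('top','scene')];cv2.imwrite('pics/v6.png',cv2.resize(np.hstack(a),(800,254)))"
```

```text
16.25 board xy [-0.0713  0.1187] tcp [0.5275 0.1215 0.1845] [-180.     0.   -89.1] w 0.016 F [0.2 0.1 0.2] q [ 34.  10. -20.   0. -60. -33.]
[(array([-0.0192,  0.2396]), 0.0113, 0.57), (array([-0.0786,  0.2368]), 0.0123, 0.54)]
scene glue [array([0.7  , 0.064, 0.095])]
scene block [array([ 0.669, -0.126,  0.066])]
scene silver_flower []
scene rotary_tool [array([ 0.763, -0.065,  0.042])]
[(array([-0.0243,  0.2392]), 0.0119, 0.6)]
top glue [array([0.684, 0.063, 0.102])]
top block [array([ 0.658, -0.13 ,  0.073])]
top silver_flower [array([ 0.647, -0.134,  0.074])]
top rotary_tool [array([ 0.741, -0.073,  0.049])]
```

View pics/v6.png

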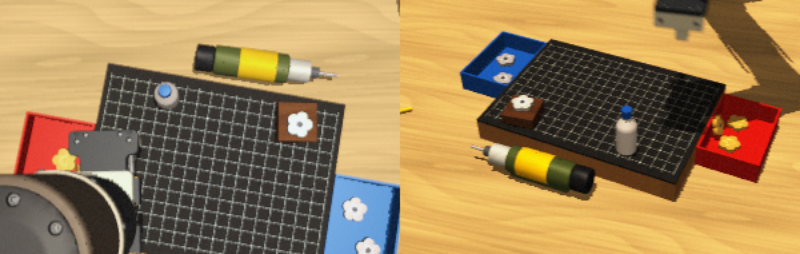

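All three brass flowers are in the red tray in the right view: (730,143), (738,123), and (717,124) standing against the wall. The glue, block, silver flower and rotary tool haven't moved, and the hand is high and clear.

```bash
python3 -c "
from plant import order
print(order.close_job())"
```

```text
the job is handed in; nothing more can be done
None
```

I pushed all three brass flowers into the red tray and handed the job in at about 16 s of the 64 s limit, though no verdict came back; one flower stands on edge against the tray's near wall, the glue, block, silver flower and rotary tool were unmoved in the last pictures, and the hand finished clear.

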